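# Show the mate the bare stud and the spanner for it

## Robot

A 6-joint arm with a two-finger parallel gripper is mounted at the origin on the work surface. World frame = base frame: x ahead of the robot, y to its left, z up, the work surface at z = 0. Lengths are in mm, angles in rad, forces in N, time in s.
With the tool pointing down it reaches from about 400 to 925 mm from the base axis. Payload 12.5 kg.
Tool frame: the origin (TCP) lies on the centre line of the jaws, within the pads' length; the fingertips stand 14 mm ahead of it and the grasp point (between the pads) lies 5 mm behind it; z points along the fingers, y is the direction in which the jaws open and shut (so a half turn about z gives the same grasp; the last joint's range is limited). The gripper opens to 95 mm and grips with 3 to 60 N. Pads are 20 mm wide; open, the fingers measure 119 mm over their backs; the gripper's body (75 mm by 180 mm) begins 59 mm behind the grasp point.
Start: joints at [-1.217, 0.491, 1.559, -0, 1.092, -0.106], TCP at [277.379, -560.094, 228.661] pointing down, gripper open.
Joint ranges: [-3.1, 3.1], [-0.84, 2.19], [0.05, 2.79], [-1.13, 4.28], [0.06, 2.93], [-2.69, 2.69]. Speed limits (rad/s): [2.22, 2.22, 2.79, 3.14, 3.14, 3.14].

## Interface

Orientations are given as [roll, pitch, yaw] about the fixed x, y, z axes, in that order (R = Rz(yaw) Ry(pitch) Rx(roll)).
In Python, from cell import * gives the robot as it stands.
- The arm moves only by the tool play_rows, never from a script. Its argument "moves" is a list of rows, each a list of 7 numbers: the shift along the tool's x, y, z in m, then the turn, a rotation vector about the tool's x, y, z in rad, then the opening in per cent of the stroke, from 0 (shut) to 100 (fully open). In form: [[tx, ty, tz, ax, ay, az, claw], ...]. A call has 1 to 8 rows; each row shifts and turns the pose as measured when the row begins, along the tool's axes as they then stand; what a row does not reach is not made up. A row lasts 1/10 s, in which the tool goes at most 50 mm and 8.59 degrees, less where a joint would pass 70% of its speed; a pose out of reach is approached as far as the arm can. A call is refused whole if a number of a shift passes 0.05 or a number of a turn 0.15, either way. A call with a gripper value outside its range is refused whole. The fingers move at their own pace and stop on an object; the grip force is fixed at half the most. Time passes only in rows, so rows that do not move let the fingers close. It gives the time, the measured TCP pose, the force and the opening at its end, in the units of the state.
- state(): the state, without advancing time (a new reading comes with each control period).
- read_camera(name): name is "scene" or "top"; returns a dict with "img" (400x640x3 uint8, red, green, blue), "fx", "fy", "cx", "cy" (pixels), "R" (3x3) and "t" (3): a world point X has camera coordinates R X + t. Camera axes: x right, y down, z forward; pixel columns grow to the right and rows downward; lengths in mm; the calibration is good to about 2 mm. A picture is of the moment at which its call begins. There is no depth.
- job_done(): hands the job in, once; it reports no verdict.
The state is a dict: "t": time; "joints": joint angles; "qvel": joint speeds; "tau": joint torques, N m; "eef_pos": TCP position; "tcp_rot": TCP orientation; "ft_force": force on the tool from outside, world axes, zero at the start; "moment": the same for the moment, N m; "opening": opening from 0.0 (shut) to 1.0 (fully open).
Only numpy, scipy, OpenCV 4.12 (cv2) and the standard library are available. Lean on these libraries where they do the work, as an engineer would, in place of code of your own. Each camera call takes 0.05 s, during which the arm holds its last target.

## Task

One of the six studs on the check valve's round cover was left without its nut, and your mate is to finish the job: point it out to him by holding your fingertips a couple of centimetres directly above the top of that bare stud for two seconds. Then move across and point in the same way from straight above at the ring end of the spanner he needs, the largest of the three on the mat; hold there for two seconds and finish still pointing at it. Touch and move nothing, and do not bring your fingertips low over any other stud or spanner ring, not even in passing.

Things in the scene. Friction and masses are not known exactly. Their poses are not given: they have to be found in the camera images.
- valve: Grey-blue cast-iron check valve on two battens, fixed: pipe axis along its y, 220 mm over two 165 mm end flanges; on top a round cover, 172 mm diameter, upper face 178 mm above the bench, low dome to 189 mm in its middle. Six 16 mm studs stand on it on a 136 mm circle, 68 mm apart, every 60 degrees from the valve's own x axis. Origin: on the bench under the cover's centre; z up.
- bare_stud_tip (a point): Centre of the top end of the one stud that has no nut and no washer: a plain threaded rod 16 mm in diameter standing 26 mm out of the cover, so its top is 204 mm above the bench. It can be in any of the six places. z up.
- nut1_tip (a point): Centre of the top end of a stud that has its nut: steel hex nut 24 mm across flats, 13 mm high, on a 30 mm washer; the stud's end stands 10 mm above the nut, 204 mm above the bench. z up. Not to be pointed at.
- nut2_tip (a point): Centre of the top end of a stud that has its nut: steel hex nut 24 mm across flats, 13 mm high, on a 30 mm washer; the stud's end stands 10 mm above the nut, 204 mm above the bench. z up. Not to be pointed at.
- nut3_tip (a point): Centre of the top end of a stud that has its nut: steel hex nut 24 mm across flats, 13 mm high, on a 30 mm washer; the stud's end stands 10 mm above the nut, 204 mm above the bench. z up. Not to be pointed at.
- nut4_tip (a point): Centre of the top end of a stud that has its nut: steel hex nut 24 mm across flats, 13 mm high, on a 30 mm washer; the stud's end stands 10 mm above the nut, 204 mm above the bench. z up. Not to be pointed at.
- nut5_tip (a point): Centre of the top end of a stud that has its nut: steel hex nut 24 mm across flats, 13 mm high, on a 30 mm washer; the stud's end stands 10 mm above the nut, 204 mm above the bench. z up. Not to be pointed at.
- mat: Black rubber bench mat, 350 x 220 x 4 mm, fixed, long side along its x, with three steel combination spanners lying on it side by side, 66 mm apart, in any order, ring ends towards the robot. Origin: centre of its underside.
- spanner_large: The large of three loose steel combination spanners (closed ring at one end, open jaw at the other), 290 mm long, ring 38 mm outside diameter and 15 mm high, lying flat on the mat. Origin: middle of its length, on its underside; x runs from the ring end to the jaw end; the ring's centre is at x = -126 mm.
- spanner_large_ring (a point): Centre of the ring of the large spanner, level with the ring's upper face (15 mm above the mat's top, 19 mm above the bench). z up.
- spanner_medium: The medium of three loose steel combination spanners (closed ring at one end, open jaw at the other), 215 mm long, ring 27 mm outside diameter and 11 mm high, lying flat on the mat. Origin: middle of its length, on its underside; x runs from the ring end to the jaw end; the ring's centre is at x = -94 mm.
- spanner_medium_ring (a point): Centre of the ring of the medium spanner, level with the ring's upper face (11 mm above the mat's top, 15 mm above the bench). z up.
- spanner_small: The small of three loose steel combination spanners (closed ring at one end, open jaw at the other), 150 mm long, ring 19 mm outside diameter and 8 mm high, lying flat on the mat. Origin: middle of its length, on its underside; x runs from the ring end to the jaw end; the ring's centre is at x = -65.5 mm.
- spanner_small_ring (a point): Centre of the ring of the small spanner, level with the ring's upper face (8 mm above the mat's top, 12 mm above the bench). z up.
- file: Flat file with wooden handle, 330 mm long, lying across between the robot base and the mat; leave alone. Origin: near its middle.
- tin: Round grease tin, 72 mm diameter, 55 mm high, on the bench; leave alone. Origin: centre of its underside.
- loose_nut: The nut that belongs on the bare stud, 28 mm across, 13 mm high, lying loose on the bench beyond the valve; leave alone. Origin: centre of its underside.
- hammer: Ball-pein hammer, 230 mm long with wooden handle, head 110 mm across and 32 mm high, lying on the bench to the left of the valve; leave alone. Origin: on the bench under its head.

How it is judged (in metres and radians):
On the way, in this order (a step that is already met when the one before it is completed fails the run):
1. fingertips held just above the bare stud for two seconds, without touching it (horizontal distance between the grasp point and bare_stud_tip below 0.018 m and z of the grasp point in the frame of bare_stud_tip between 0.018 and 0.065 m), for 1.8 s.
2. fingertips held just above the ring of the largest spanner for two seconds, without touching it (horizontal distance between the grasp point and spanner_large_ring below 0.018 m and z of the grasp point in the frame of spanner_large_ring between 0.018 and 0.065 m), for 1.8 s.
At the end, for the whole second after the job is handed in: The grasp point between the fingers is within 18 mm of the large spanner's ring centre seen from above and 18 to 65 mm over the ring's top (fingertips about 0 to 45 mm over it); spanners at rest within 5 mm and hammer, file, tin and loose nut within 10 mm of where they began (all of step 2 and distance of each of spanner_large, spanner_medium, spanner_small from where it was at the start of the episode below 0.005 m and distance of each of hammer, file, tin, loose_nut from where it was at the start of the episode below 0.01 m and linear speed of each of spanner_large, spanner_medium, spanner_small below 0.01 m/s); the robot touches nothing.
It fails at once if the valve, a stud or a nut is touched (contact force between any of the fingers, the arm and valve above 0.5 N or contact force between any of the fingers, the arm and bare_stud above 0.5 N or contact force between any of the fingers, the arm and nut1 above 0.5 N or contact force between any of the fingers, the arm and nut2 above 0.5 N or contact force between any of the fingers, the arm and nut3 above 0.5 N or contact force between any of the fingers, the arm and nut4 above 0.5 N or contact force between any of the fingers, the arm and nut5 above 0.5 N).
It fails at once if a spanner is touched, moved or lifted (contact force between any of the fingers, the arm and spanner_large above 0.5 N or contact force between any of the fingers, the arm and spanner_medium above 0.5 N or contact force between any of the fingers, the arm and spanner_small above 0.5 N or distance of any of spanner_large, spanner_medium, spanner_small from where it was at the start of the episode above 0.005 m).
It fails at once if the hammer, file, tin or loose nut is touched or moved (contact force between any of the fingers, the arm and hammer above 0.5 N or contact force between any of the fingers, the arm and file above 0.5 N or contact force between any of the fingers, the arm and tin above 0.5 N or contact force between any of the fingers, the arm and loose_nut above 0.5 N or distance of any of hammer, file, tin, loose_nut from where it was at the start of the episode above 0.01 m).
It fails at once if the fingertips come low over another stud or another spanner's ring (grasp point within 15 mm of it from above and less than 50 mm over it) ((horizontal distance between the grasp point and nut1_tip below 0.015 m and z of the grasp point in the frame of nut1_tip below 0.05 m) or (horizontal distance between the grasp point and nut2_tip below 0.015 m and z of the grasp point in the frame of nut2_tip below 0.05 m) or (horizontal distance between the grasp point and nut3_tip below 0.015 m and z of the grasp point in the frame of nut3_tip below 0.05 m) or (horizontal distance between the grasp point and nut4_tip below 0.015 m and z of the grasp point in the frame of nut4_tip below 0.05 m) or (horizontal distance between the grasp point and nut5_tip below 0.015 m and z of the grasp point in the frame of nut5_tip below 0.05 m) or (horizontal distance between the grasp point and spanner_medium_ring below 0.015 m and z of the grasp point in the frame of spanner_medium_ring below 0.05 m) or (horizontal distance between the grasp point and spanner_small_ring below 0.015 m and z of the grasp point in the frame of spanner_small_ring below 0.05 m)).
It also fails if it takes over 48 s, if anything falls off the work surface, if the arm or the gripper's body presses on something with over 40 N, if the wrist force passes 120 N, or if a joint passes its speed limit or range.

## Working session

There is one attempt and no reset: what is moved stays moved. The work goes in short steps, Python scripts to look and compute and a tool call to move; the robot and the scene stay as the last step left them, time stands still between calls to the robot, and variables do not carry over. Pictures are saved under pics/ and viewed, and the job is handed in when it is done.

Besides the shell and the picture viewer there is one more tool, called after "Call:" as a command line: name --pt "numbers of a row" for each row, then --argument value for the rest. play_rows: Moves the arm, as the interface text tells. Its arguments: {"type":"object","properties":{"moves":{"type":"array"}},"required":["moves"]}

```bash
mkdir -p pics; python3 - <<'E'
from cell import *
import cv2,pickle
s=state();print(s)
d={}
for n in("scene","top"):
    c=read_camera(n);d[n]=c
    print(n,c["fx"],c["fy"],c["cx"],c["cy"],c["R"],c["t"])
    cv2.imwrite(f"pics/{n}0.png",c["img"][:,:,::-1])
pickle.dump(d,open("cams.pkl","wb"))
E
```

```text
{'t': 0.0, 'joints': array([-1.21658663e+00,  4.91542625e-01,  1.55942913e+00,  1.55651210e-05,
        1.09173698e+00, -1.05618509e-01]), 'qvel': array([-1.66745912e-03, -8.49982680e-04,  2.14681929e-05,  3.86961737e-04,
        7.84558922e-04,  5.93283532e-04]), 'tau': array([-3.90903206e-04, -6.12630343e+01, -2.58182824e+01,  6.91163982e-02,
        4.80283226e-02, -3.14533713e-05]), 'eef_pos': array([ 277.3049239 , -559.85858541,  228.07927014]), 'tcp_rot': array([-3.14048425e+00, -1.31387630e-04,  4.59820952e-01]), 'ft_force': array([-0.00107155, -0.08954858, -0.14386569]), 'moment': array([-0.00829405,  0.02760545,  0.03736007]), 'opening': 1.0024539890343482}
scene 382.6277341951227 382.6277341951227 319.0609777062986 201.80500822460556 [[-0.86827155  0.49606283 -0.00511653]
 [ 0.41878195  0.72739788 -0.543612  ]
 [-0.26594396 -0.47414555 -0.83932104]] [ 458.40017188 -192.33552847 1218.18405158]
top 390.597584400835 390.597584400835 322.62677848163185 194.79668854944796 [[ 0.0296541  -0.99955962 -0.00109535]
 [-0.99321962 -0.02934274 -0.11248909]
 [ 0.11240741  0.00442369 -0.99365236]] [  19.98991009  566.43022686 1206.31051461]
```

```bash
ls
```

```text
cams.pkl
pics
```

View pics/scene0.png

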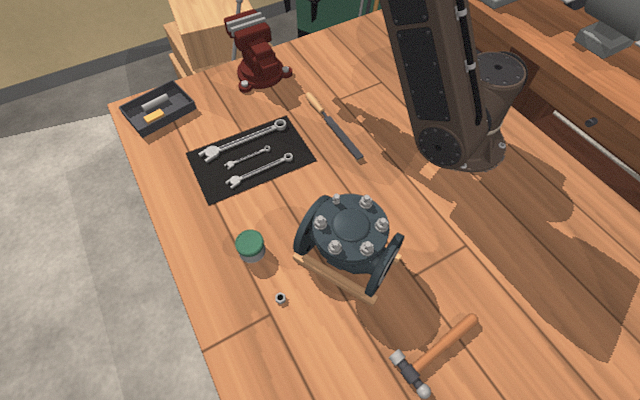

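View pics/top0.png

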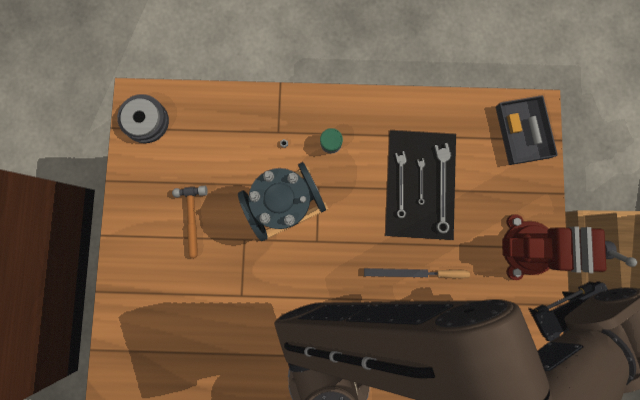

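```bash
python3 - <<'E'
import cv2,pickle
d=pickle.load(open("cams.pkl","rb"))
def crop(n,x0,y0,x1,y1,f,o):
    i=d[n]["img"][y0:y1,x0:x1,::-1]
    cv2.imwrite("pics/"+o,cv2.resize(i,None,fx=f,fy=f,interpolation=cv2.INTER_CUBIC))
crop("top",230,150,340,250,6,"tv.png")
crop("scene",285,180,415,310,4,"sv.png")
crop("top",380,130,470,245,5,"tm.png")
crop("scene",180,110,320,205,5,"sm.png")
E
```

```text
(no output)
```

View pics/tv.png

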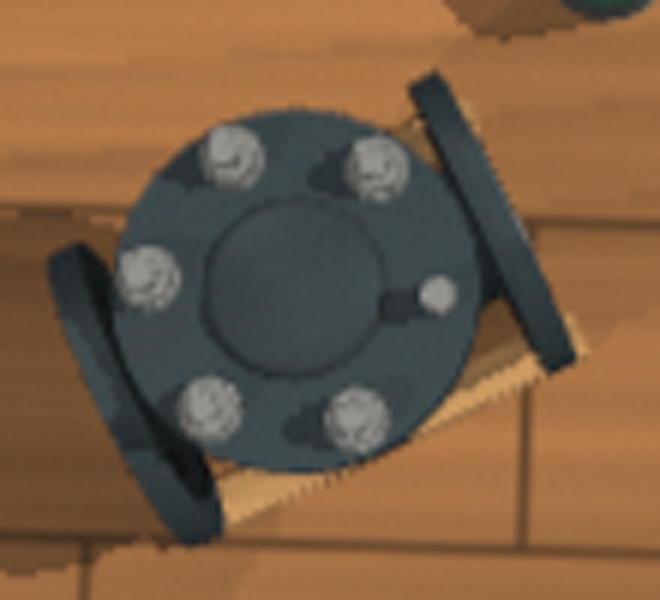

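View pics/sv.png

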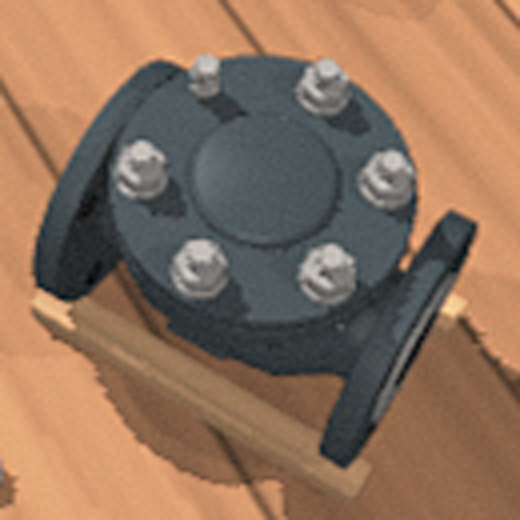

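View pics/tm.png

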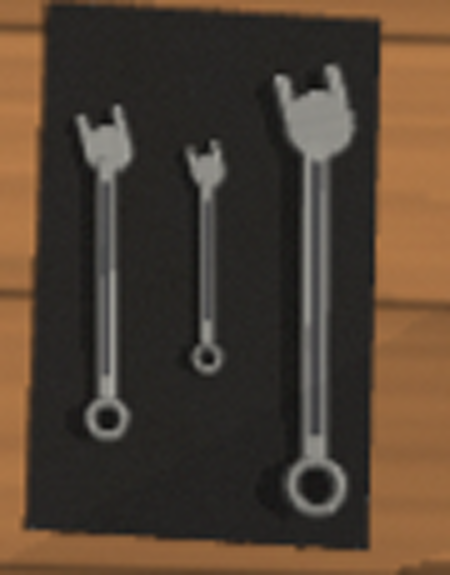

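View pics/sm.png

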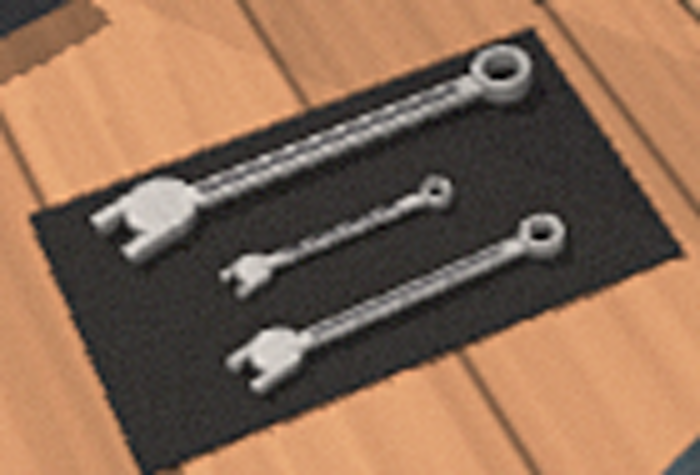

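Top view: the bare stud's tip is at about (303, 199). The large spanner is the right-hand one, with its ring at about (443, 227). In the scene view the bare stud's tip is at about (336.5, 195) and the large ring at about (280, 123.5). I'll triangulate these points and also intersect the rays at the known heights.

```bash
cat > h.py <<'E'
import pickle,numpy as np
d=pickle.load(open("cams.pkl","rb"))
def ray(n,u,v):
    c=d[n];r=c["R"].T@np.array([(u-c["cx"])/c["fx"],(v-c["cy"])/c["fy"],1]);return -c["R"].T@c["t"],r
def atz(n,p,z):
    o,r=ray(n,*p);return o+r*(z-o[2])/r[2]
def tri(pt,ps):
    A=np.zeros((3,3));b=np.zeros(3)
    for n,p in(("top",pt),("scene",ps)):
        o,r=ray(n,*p);r/=np.linalg.norm(r);P=np.eye(3)-np.outer(r,r);A+=P;b+=P@o
    return np.linalg.solve(A,b)
def full(p,x0,y0,f): return ((p[0]+.5)/f-.5+x0,(p[1]+.5)/f-.5+y0)
E
python3 - <<'E'
from h import *
np.set_printoptions(precision=1,suppress=True)
T=lambda p:full(p,230,150,6);S=lambda p:full(p,285,180,4)
pts={"bare":((439,293),(207,62),204),
"nE":((379,165),(140,152),204),"nW1":((233,150),(200,250),204),"nW":((146,275),(329,255),204),"nSW":((208,408),(391,160),204),"nS":((358,417),(328,70),204)}
L=[]
for k,(a,b,z) in pts.items():
    p=atz("top",T(a),z);q=atz("scene",S(b),z);L.append((p+q)/2);print(k,p,q,tri(T(a),S(b)))
L=np.array(L);c=L.mean(0);print("c",c,np.hypot(*(L-c)[:,:2].T),np.degrees(np.arctan2((L-c)[:,1],(L-c)[:,0])))
T=lambda p:full(p,380,130,5);S=lambda p:full(p,180,110,5)
for k,a,b,z in(("L",(316,486),(501,68),19),("M",(107,418),(542,233),15),("S",(207,357),(436,191),12)):
    print(k,atz("top",T(a),z),atz("scene",S(b),z),tri(T(a),S(b)))
E
```

```text
bare [534.6  89.8 204. ] [532.8  89.4 204. ] [534.   90.1 205.8]
nE [592.6 119.3 204. ] [594.8 121.7 204. ] [593.4 119.5 199.6]
nW1 [597.5 186.3 204. ] [597.2 188.8 204. ] [597.2 187.2 201.6]
nW [538.9 223.2 204. ] [540.5 224.7 204. ] [539.3 223.7 201. ]
nSW [479.4 192.2 204. ] [479.7 193.7 204. ] [479.2 192.7 202.3]
nS [477.3 124.4 204. ] [476.8 127.9 204. ] [476.4 125.5 200.9]
c [536.8 156.8 204. ] [67.3 67.5 67.9 67.2 67.8 67.2] [ -92.6  -32.6   26.9   87.6  147.7 -152.9]
L [ 476.2 -347.4   19. ] [ 476.7 -345.9   19. ] [ 476.1 -347.9   17. ]
M [ 515.7 -215.3   15. ] [ 515.6 -212.8   15. ] [ 515.3 -215.4   12.3]
S [ 557.1 -279.9   12. ] [ 556.4 -278.3   12. ] [ 556.6 -279.8   10.8]
```

The two cameras agree within about 3 mm. The stud circle fits at 67.5 mm radius with 60° spacing. The bare stud is at (534, 89.5, 204) and the large ring at (476.5, -346.5, 19). First I'll rise and shut the fingers.

Call:
play_rows --pt "0 0 -0.02 0 0 0 0" --pt "0 0 -0.03 0 0 0 0" --pt "0 0 -0.03 0 0 0 0" --pt "0 0 -0.02 0 0 0 0" --pt "0.01 -0.01 0 0 0 0 0" --pt "0.02 -0.02 0 0 0 0 0"

```text
t: 0.7
eef_pos: [290.1, -519.1, 327.2]
tcp_rot: [-3.133, -0.001, 0.457]
ft_force: [0.2, 0.2, -0.4]
opening: 0.55
```

Call:
play_rows --pt "0.03 -0.027 0 0 0 0 0" --pt "0.03 -0.027 0 0 0 0 0" --pt "0.03 -0.027 0 0 0 0 0" --pt "0.03 -0.027 0 0 0 0 0" --pt "0.03 -0.027 0 0 0 0 0" --pt "0.03 -0.027 0 0 0 0 0" --pt "0.03 -0.027 0 0 0 0 0" --pt "0.02 -0.018 0 0 0 0 0"

```text
t: 1.5
eef_pos: [404.5, -211.3, 318.7]
tcp_rot: [-3.119, 0.002, 0.455]
ft_force: [-0.5, -0.6, 0.4]
opening: 0.005
```

Call:
play_rows --pt "0.035 -0.03 -0.003 0 0 0 0" --pt "0.035 -0.03 -0.003 0 0 0 0" --pt "0.035 -0.03 -0.003 0 0 0 0" --pt "0.035 -0.03 -0.003 0 0 0 0" --pt "0.035 -0.03 -0.003 0 0 0 0" --pt "0.03 -0.025 -0.003 0 0 0 0" --pt "0.02 -0.018 0 0 0 0 0" --pt "0 0 0 0 0 0 0"

```text
t: 2.3
eef_pos: [517.2, 81.8, 330.5]
tcp_rot: [-3.109, 0.012, 0.46]
ft_force: [-0.1, -0.1, -0.2]
opening: 0.004
```

```bash
cat >> h.py <<'E'
def go(target):
    from cell import state
    from scipy.spatial.transform import Rotation as Ro
    s=state();R=Ro.from_euler("xyz",s["tcp_rot"])
    print(s["t"],s["eef_pos"].round(1),s["tcp_rot"].round(4),"grasp",(s["eef_pos"]-5*R.as_matrix()[:,2]).round(1))
    print("shift tool mm",(R.inv().apply(np.array(target)-s["eef_pos"])).round(1))
    D=Ro.from_euler("xyz",[np.pi,0,s["tcp_rot"][2]]);print("turn",(R.inv()*D).as_rotvec().round(4),s["joints"].round(2))
E
python3 -c "
from h import go
go([534,89.5,241])"
```

```text
2.3 [517.2  81.8 330.5] [-3.1094  0.0118  0.4596] grasp [517.3  81.6 335.5]
shift tool mm [19.5  3.4 89.2]
turn [-0.0321  0.0118 -0.0002] [0.02 0.26 1.65 0.03 1.26 1.12]
```

Level the tool and centre it while high, then check before going down.

Call:
play_rows --pt "0.01 0.002 0.01 -0.016 0.006 0 0" --pt "0.01 0.002 0.02 -0.016 0.006 0 0" --pt "0 0 0.01 0 0 0 0" --pt "0 0 0 0 0 0 0" --pt "0 0 0 0 0 0 0"

```text
t: 2.8
eef_pos: [531.9, 88.2, 285.0]
tcp_rot: [-3.139, 0.006, 0.462]
ft_force: [1.0, 1.4, 0.1]
opening: 0.005
```

```bash
python3 -c "
from h import *
go([534,89.5,241])
from cell import *
import cv2
for n,(x0,y0,x1,y1) in (('scene',(275,120,415,290)),('top',(230,140,370,260))):
    c=read_camera(n)['img'][y0:y1,x0:x1,::-1];cv2.imwrite(f'pics/{n}1.png',cv2.resize(c,None,fx=3,fy=3))
"
```

```text
2.8 [531.9  88.2 285. ] [-3.1393  0.006   0.4618] grasp [531.9  88.2 290. ]
shift tool mm [ 2.8 -0.1 44. ]
turn [-0.0023  0.006  -0.    ] [ 0.04  0.32  1.69 -0.    1.14  1.15]
```

View pics/scene1.png

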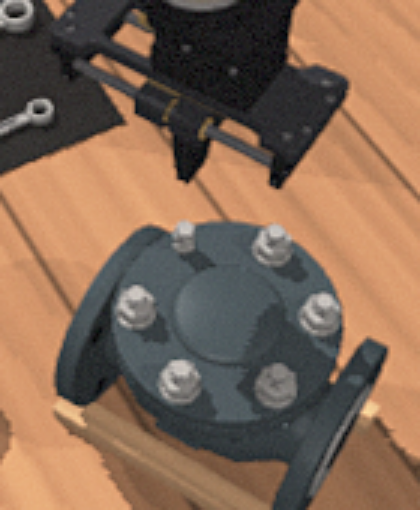

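The fingertips, at crop (185, 182), are right above the bare stud at (183, 228). I'll check the height of the low-hanging gripper plate, at crop (280, 185), before going down.

```bash
python3 -c "
from h import *
c=d['scene']
def pr(X):
    p=c['R']@np.array(X)+c['t'];return (p[0]/p[2]*c['fx']+c['cx']-275)*3,(p[1]/p[2]*c['fy']+c['cy']-120)*3
t=np.array([532,88,0])
ty=np.array([.445,-.895,0]);tx=np.array([.895,.445,0])
print(pr(t+[0,0,271]))
for z in (300,320,350):
  for a in(-37,37): print(z,a,pr(t-90*ty+a*tx+[0,0,z]),pr(t+90*ty+a*tx+[0,0,z]))
"
```

```text
(np.float64(187.26092089545568), np.float64(170.28732376796398))
300 -37 (np.float64(331.23612875491284), np.float64(167.1689910425993)) (np.float64(110.60992660005252), np.float64(56.333426059657086))
300 37 (np.float64(276.2384418750847), np.float64(243.9365492378963)) (np.float64(50.195673595090284), np.float64(123.13848067814158))
320 -37 (np.float64(335.50359420184003), np.float64(148.91069286177714)) (np.float64(110.0182326160234), np.float64(37.02051531508141))
320 37 (np.float64(279.4239684530805), np.float64(226.62251215610343)) (np.float64(48.27402994208637), np.float64(104.4426964468951))
350 -37 (np.float64(342.27263825378526), np.float64(119.94942153185221)) (np.float64(109.08326608299075), np.float64(6.503177486716041))
350 37 (np.float64(284.4899322985715), np.float64(199.08788523390723)) (np.float64(45.230736304295704), np.float64(74.83431347978441))
```

The plate is at about 350 mm, as specified, so it clears. Descending.

Call:
play_rows --pt "0.001 0 0.01 -0.001 0.003 0 0" --pt "0.001 0 0.015 -0.001 0.003 0 0" --pt "0.001 0 0.01 0 0 0 0" --pt "0 0 0.005 0 0 0 0" --pt "0 0 0 0 0 0 0" --pt "0 0 0 0 0 0 0" --pt "0 0 0 0 0 0 0" --pt "0 0 0 0 0 0 0"

```text
t: 3.7
eef_pos: [535.5, 88.8, 245.4]
tcp_rot: [3.14, -0.006, 0.46]
ft_force: [0.1, 0.8, -0.1]
opening: 0.004
```

```bash
python3 -c "
from h import *
go([534,89.5,241])
from cell import *
import cv2
for n,(x0,y0,x1,y1) in (('scene',(275,120,415,290)),('top',(230,140,370,260))):
    c=read_camera(n)['img'][y0:y1,x0:x1,::-1];cv2.imwrite(f'pics/{n}2.png',cv2.resize(c,None,fx=3,fy=3))
"
```

```text
3.7 [535.5  88.8 245.4] [ 3.1396 -0.0057  0.4604] grasp [535.5  88.8 250.4]
shift tool mm [-1.1 -1.3  4.4]
turn [ 0.002  -0.0057 -0.    ] [0.04 0.35 1.74 0.   1.04 1.15]
```

View pics/scene2.png

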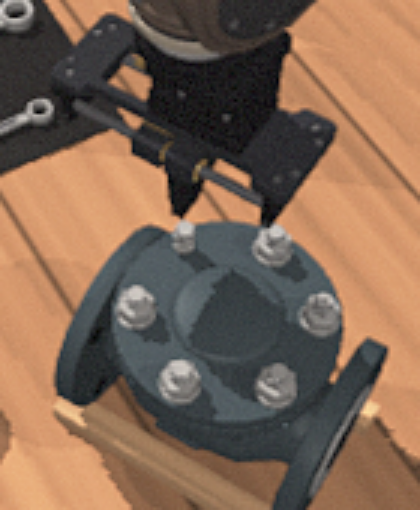

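The fingertips are at crop (182, 215), just over the bare stud at (183, 230). The grasp point is at 250 mm, 46 mm over the stud top, so the tips are about 27 mm above it. Hold there with a tiny centring shift.

Call:
play_rows --pt "-0.001 -0.001 0.002 0 0 0 0" --pt "0 0 0 0 0 0 0" --pt "0 0 0 0 0 0 0" --pt "0 0 0 0 0 0 0" --pt "0 0 0 0 0 0 0" --pt "0 0 0 0 0 0 0" --pt "0 0 0 0 0 0 0" --pt "0 0 0 0 0 0 0"

```text
t: 4.6
eef_pos: [534.1, 89.3, 243.6]
tcp_rot: [3.139, -0.006, 0.46]
ft_force: [0.2, -0.3, -0.7]
opening: 0.006
```

Call:
play_rows --pt "0 0 0 0 0 0 0" --pt "0 0 0 0 0 0 0" --pt "0 0 0 0 0 0 0" --pt "0 0 0 0 0 0 0" --pt "0 0 0 0 0 0 0" --pt "0 0 0 0 0 0 0" --pt "0 0 0 0 0 0 0" --pt "0 0 0 0 0 0 0"

```text
t: 5.4
eef_pos: [534.1, 89.3, 243.5]
tcp_rot: [3.139, -0.006, 0.46]
ft_force: [0.2, 0.5, 0.1]
opening: 0.007
```

Call:
play_rows --pt "0 0 0 0 0 0 0" --pt "0 0 0 0 0 0 0" --pt "0 0 0 0 0 0 0" --pt "0 0 0 0 0 0 0" --pt "0 0 0 0 0 0 0" --pt "0 0 0 0 0 0 0" --pt "0 0 0 0 0 0 0" --pt "0 0 0 0 0 0 0"

```text
t: 6.2
eef_pos: [534.1, 89.3, 243.5]
tcp_rot: [3.139, -0.006, 0.46]
ft_force: [0.7, 0.2, 0.6]
opening: 0.006
```

Held for 2.4 s or more. Now rise straight up, then cross at height.

Call:
play_rows --pt "0 0 -0.02 0 0 0 0" --pt "0 0 -0.03 0 0 0 0" --pt "0 0 -0.03 0 0 0 0" --pt "0 0 -0.01 0 0 0 0" --pt "-0.01 0.015 0 0 0 0 0" --pt "-0.02 0.03 0 0 0 0 0" --pt "-0.02 0.03 0 0 0 0 0" --pt "-0.02 0.03 0 0 0 0 0"

```text
t: 7.0
eef_pos: [516.7, -36.1, 333.8]
tcp_rot: [3.141, -0.004, 0.467]
ft_force: [0.4, 0.5, 0.6]
opening: 0.005
```

Call:
play_rows --pt "-0.02 0.03 0 0 0 0 0" --pt "-0.02 0.03 0 0 0 0 0" --pt "-0.02 0.03 0 0 0 0 0" --pt "-0.02 0.03 0 0 0 0 0" --pt "-0.02 0.03 0 0 0 0 0" --pt "-0.02 0.03 0 0 0 0 0" --pt "-0.02 0.03 0 0 0 0 0" --pt "0 0 0 0 0 0 0"

```text
t: 7.8
eef_pos: [481.6, -299.7, 326.5]
tcp_rot: [-3.137, 0.0, 0.464]
ft_force: [-0.0, 0.6, -0.4]
opening: 0.002
```

```bash
python3 -c "
from h import *
go([476.5,-346.5,56])"
```

```text
7.8 [ 481.6 -299.7  326.5] [-3.1369e+00  1.0000e-04  4.6390e-01] grasp [ 481.6 -299.8  331.5]
shift tool mm [-25.4  40.8 270.3]
turn [-0.0047  0.0001 -0.    ] [-0.67  0.32  1.56  0.    1.26  0.43]
```

Call:
play_rows --pt "-0.012 0.02 0.01 -0.002 0 0 0" --pt "-0.013 0.02 0.02 -0.002 0 0 0" --pt "0 0 0.03 0 0 0 0" --pt "0 0 0.03 0 0 0 0" --pt "0 0 0.03 0 0 0 0" --pt "0 0 0.02 0 0 0 0" --pt "0 0 0 0 0 0 0" --pt "0 0 0 0 0 0 0"

```text
t: 8.6
eef_pos: [476.0, -345.2, 177.4]
tcp_rot: [-3.137, 0.001, 0.463]
ft_force: [-0.5, 0.3, 0.9]
opening: 0.003
```

```bash
python3 -c "
from h import *
go([476.5,-346.5,56])
from cell import *
import cv2
for n,(x0,y0,x1,y1) in (('scene',(170,30,350,210)),('top',(350,120,550,320))):
    c=read_camera(n)['img'][y0:y1,x0:x1,::-1];cv2.imwrite(f'pics/{n}3.png',cv2.resize(c,None,fx=3,fy=3))
"
```

```text
8.6 [ 476.  -345.2  177.4] [-3.1366e+00  8.0000e-04  4.6280e-01] grasp [ 476.  -345.3  182.4]
shift tool mm [  0.    2.  121.3]
turn [-0.005   0.0008 -0.    ] [-0.74  0.5   1.71  0.    0.94  0.37]
```

View pics/scene3.png

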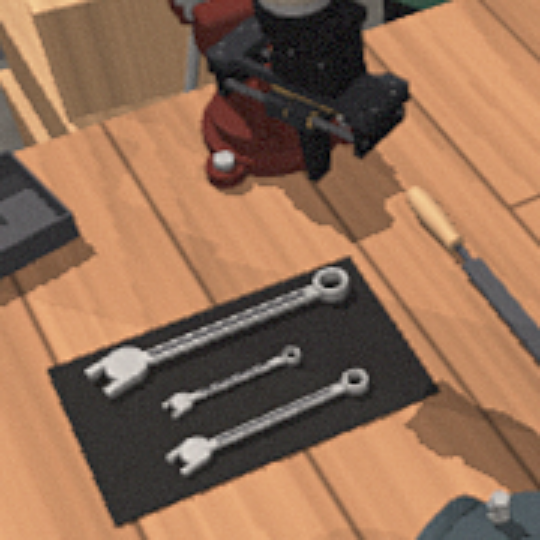

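View pics/top3.png

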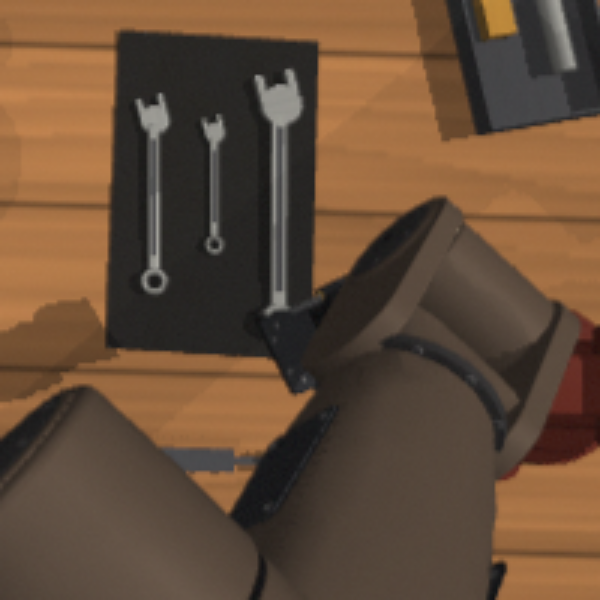

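In the scene view the fingertips, at crop (318, 178), are in line above the ring at (330, 285). In the top view the wrist overlaps the vise, so I'll check clearance to it before going lower.

```bash
python3 -c "
from h import *
np.set_printoptions(precision=0,suppress=True)
# vise jaw in initial pics
print('screw a',atz('top',(516,222),25),atz('top',(516,275),25))
print('jaw mid', tri((588,250),(248,25)))
print('jaw corners top', [atz('top',p,180) for p in((573,230),(575,272),(606,230))])
print('screwheads scene',[atz('scene',p,25) for p in((245,85),(287,70))])
from cell import *
import cv2
c=read_camera('scene')['img'];cv2.imwrite('pics/scene3f.png',c[:200,100:500,::-1].repeat(2,0).repeat(2,1))
"
```

```text
screw a [ 498. -577.   25.] [ 333. -573.   25.]
jaw mid [ 411. -718.  139.]
jaw corners top [array([ 472., -657.,  180.]), array([ 357., -658.,  180.]), array([ 474., -748.,  180.])]
screwheads scene [array([ 502., -565.,   25.]), array([ 339., -563.,   25.])]
```

View pics/scene3f.png

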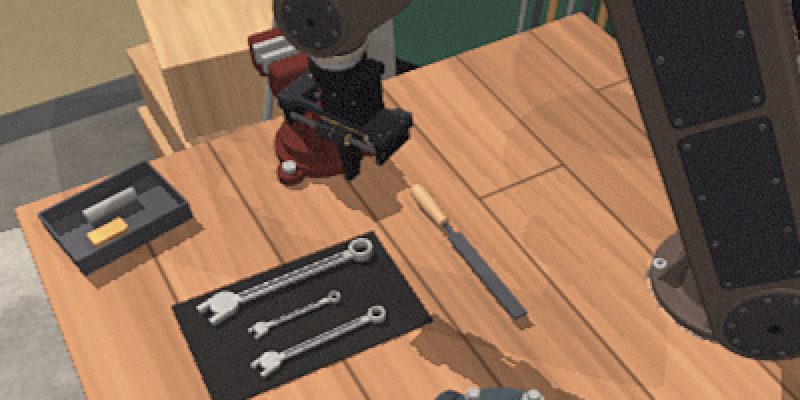

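The vise is more than 200 mm from the tool axis and under about 180 mm high, and the wrist stays well above that. Descending.

Call:
play_rows --pt "0 0.001 0.02 -0.002 0 0 0" --pt "0 0.001 0.03 -0.002 0 0 0" --pt "0 0 0.03 0 0 0 0" --pt "0 0 0.015 0 0 0 0" --pt "0 0 0.007 0 0 0 0" --pt "0 0 0 0 0 0 0" --pt "0 0 0 0 0 0 0" --pt "0 0 0 0 0 0 0"

```text
t: 9.55
eef_pos: [481.4, -350.8, 82.8]
tcp_rot: [3.124, -0.006, 0.463]
ft_force: [0.2, 0.3, 0.2]
opening: 0.001
```

```bash
python3 -c "
from h import *
go([476.5,-346.5,56])
from cell import *
import cv2
c=read_camera('scene')['img'][60:200,180:350,::-1];cv2.imwrite('pics/scene4.png',cv2.resize(c,None,fx=4,fy=4,interpolation=2))
"
```

```text
9.55 [ 481.4 -350.8   82.8] [ 3.1242 -0.0063  0.4632] grasp [ 481.3 -350.7   87.8]
shift tool mm [-2.7 -6.5 26.7]
turn [ 0.0174 -0.0063 -0.0001] [-0.74  0.62  1.78 -0.    0.72  0.37]
```

View pics/scene4.png

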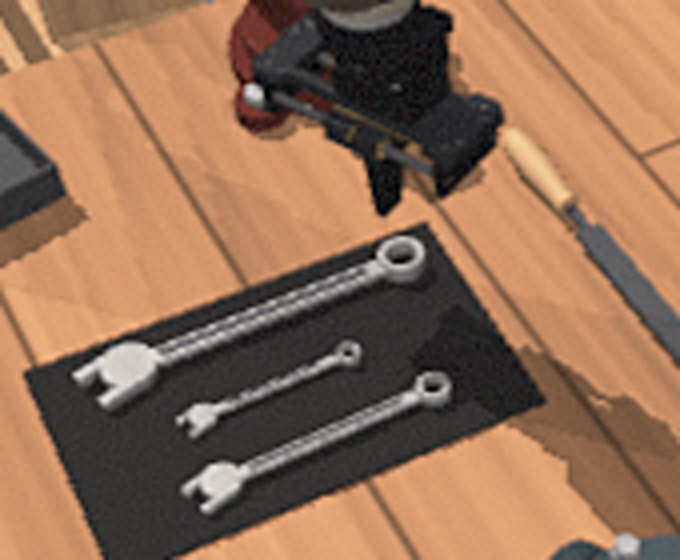

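The fingertips, at crop (385, 210), are above the ring at (402, 258). Correct the offset and tilt, and go down the rest.

Call:
play_rows --pt "-0.001 -0.003 0.005 0.008 -0.003 0 0" --pt "-0.001 -0.003 0.01 0.008 -0.003 0 0" --pt "0 0 0.006 0 0 0 0" --pt "0 0 0.003 0 0 0 0" --pt "0 0 0 0 0 0 0" --pt "0 0 0 0 0 0 0" --pt "0 0 0 0 0 0 0" --pt "0 0 0 0 0 0 0"

```text
t: 10.4
eef_pos: [477.0, -346.3, 57.7]
tcp_rot: [3.14, -0.0, 0.463]
ft_force: [0.1, -0.9, 0.1]
opening: 0.005
```

```bash
python3 -c "
from h import *
go([476.5,-346.5,56])
from cell import *
import cv2
c=read_camera('scene')['img'][60:200,180:350,::-1];cv2.imwrite('pics/scene5.png',cv2.resize(c,None,fx=4,fy=4,interpolation=2))
"
```

```text
10.4 [ 477.  -346.3   57.7] [ 3.1401e+00 -3.0000e-04  4.6310e-01] grasp [ 477.  -346.3   62.7]
shift tool mm [-0.5 -0.1  1.7]
turn [ 0.0015 -0.0003 -0.    ] [-0.74  0.66  1.8  -0.    0.68  0.37]
```

View pics/scene5.png

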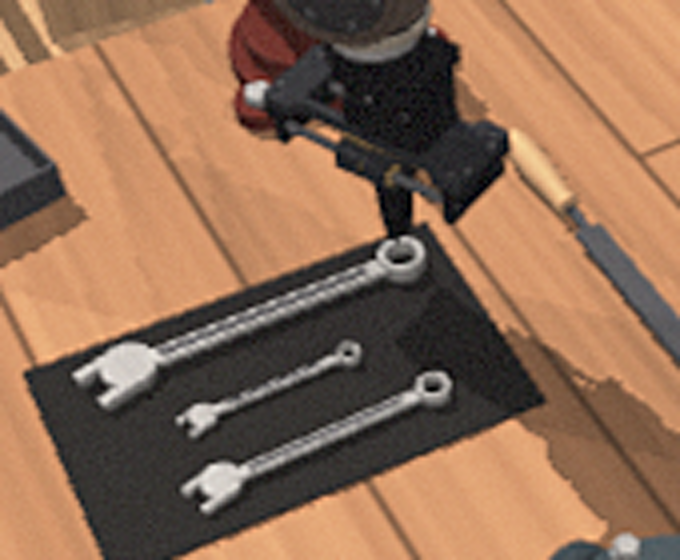

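The fingertips are at crop (398, 237), just over the ring at (402, 258). The grasp point is 44 mm over the ring, centred to under 1 mm of my estimate. Hold.

Call:
play_rows --pt "0 0 0 0 0 0 0" --pt "0 0 0 0 0 0 0" --pt "0 0 0 0 0 0 0" --pt "0 0 0 0 0 0 0" --pt "0 0 0 0 0 0 0" --pt "0 0 0 0 0 0 0" --pt "0 0 0 0 0 0 0" --pt "0 0 0 0 0 0 0"

```text
t: 11.25
eef_pos: [477.2, -346.5, 58.2]
tcp_rot: [3.139, -0.001, 0.463]
ft_force: [-0.4, 0.0, 0.2]
opening: 0.002
```

Call:
play_rows --pt "0 0 0 0 0 0 0" --pt "0 0 0 0 0 0 0" --pt "0 0 0 0 0 0 0" --pt "0 0 0 0 0 0 0" --pt "0 0 0 0 0 0 0" --pt "0 0 0 0 0 0 0" --pt "0 0 0 0 0 0 0" --pt "0 0 0 0 0 0 0"

```text
t: 12.05
eef_pos: [477.2, -346.4, 58.2]
tcp_rot: [3.139, -0.001, 0.463]
ft_force: [-0.2, 0.4, -0.9]
opening: 0.006
```

Call:
play_rows --pt "0 0 0 0 0 0 0" --pt "0 0 0 0 0 0 0" --pt "0 0 0 0 0 0 0" --pt "0 0 0 0 0 0 0" --pt "0 0 0 0 0 0 0" --pt "0 0 0 0 0 0 0" --pt "0 0 0 0 0 0 0" --pt "0 0 0 0 0 0 0"

```text
t: 12.85
eef_pos: [477.2, -346.5, 58.1]
tcp_rot: [3.139, -0.001, 0.463]
ft_force: [0.2, -0.4, -0.1]
opening: 0.005
```

```bash
python3 -c "
from h import *
go([476.5,-346.5,56])
from cell import *
print(job_done())"
```

```text
12.85 [ 477.2 -346.5   58.1] [ 3.1393e+00 -7.0000e-04  4.6310e-01] grasp [ 477.2 -346.5   63.1]
shift tool mm [-0.6 -0.3  2.1]
turn [ 0.0023 -0.0007 -0.    ] [-0.74  0.66  1.8  -0.    0.68  0.37]
the job is handed in; nothing more can be done
None
```

I pointed at the bare stud first, then crossed at height and pointed at the large spanner's ring, and handed the job in at 12.85 s still pointing there. No verdict is given, so the figures below are my own checks.

- **Bare stud:** I found it at about (534, 89.5) mm. With the fingers shut, I held the grasp point about 45 mm above its top, so the fingertips were about 26 mm above it. The hold lasted over 2.4 s, within about 1 mm sideways of the measured position.
- **Large spanner's ring:** I found it at about (476.5, -346.5) mm. I held the grasp point 44 mm over it for over 2.4 s, within 1 mm sideways.
- **Position accuracy:** The two cameras agreed to within about 2 mm on both targets and 4 mm on the other studs. The fitted stud circle came out at 67.5 mm radius against the 68 mm given.
- **Contact:** Force readings stayed around 1 N or less, which is noise level, and the spanners looked unmoved in the last picture. I did not re-measure the hammer, tin or loose nut at the end; the arm never came down near them.

The last descent to the ring drifted about 6 mm sideways while still high. I corrected it before the hold.

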